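# Put a printed bracket away in the bypass-door dry chest

### The arm

A 6-joint arm with a two-finger parallel gripper is mounted at the origin on the work surface. World frame = base frame: x ahead of the robot, y to its left, z up, the work surface at z = 0. Lengths are in mm, angles in rad, forces in N, time in s.
With the tool pointing down it reaches from about 300 to 775 mm from the base axis. Payload 14.6 kg.
Tool frame: the origin (TCP) lies at the very end of the fingers, on their centre line; the grasp point (between the pads) lies 19 mm behind it; z points along the fingers, y is the line along which they close (so a half turn about z gives the same grasp; the last joint's range is limited). The gripper opens to 94 mm and grips with 3 to 60 N. Pads are 16 mm wide; open, the fingers measure 119 mm over their backs; the gripper's body (75 mm by 177 mm) begins 78 mm behind the grasp point.
Start: joints at [-1.408, 0.3, 1.521, -0, 1.321, -0.067], TCP at [125.274, -535.533, 205.446] pointing down, gripper open.
Joint ranges: [-3.03, 3.03], [-0.79, 2.21], [0.23, 2.52], [-1.04, 4.18], [0, 3.07], [-2.55, 2.55]. Speed limits (rad/s): [2.22, 2.22, 2.57, 3.14, 3.14, 3.14].

### API

Orientations are given as [roll, pitch, yaw] about the fixed x, y, z axes, in that order (R = Rz(yaw) Ry(pitch) Rx(roll)).
In Python, from cell import manip, camera, get_calibration gives the robot as it stands.
- The arm moves only by the tool arm_command, never from a script. Its argument "targets" is a list of rows, each an object of numbers: "hand": the opening, from -1 (shut) to 1 (fully open), so that 0 is half open; "x", "y", "z": the shift along the tool's x, y, z in m; "yaw": the turn about the tool's z in rad. In form: [{"hand": .., "x": .., "y": .., "z": .., "yaw": ..}, ...]. A call has 1 to 10 rows; each row shifts and turns the commanded pose from where the row before left it, along the tool's axes as they then stand; what a row does not reach is not made up. A row lasts 1/10 s, in which the tool goes at most 50 mm and 8.59 degrees, less where a joint would pass 70% of its speed; a pose out of reach is approached as far as the arm can. A call is refused whole if a number of a shift passes 0.05 or a number of a turn 0.15, either way. A call with a gripper value outside its range is refused whole. The fingers move at their own pace and stop on an object; "newtons" is the grip in N (left out, the last holds). Time passes only in rows, so rows that do not move let the fingers close. It gives the time, the measured TCP pose, the force, the opening and the grip force at its end, in the units of the state.
- manip.read_state(): the state, without advancing time (a new reading comes with each control period).
- camera(name): name is "side" or "top" or "wrist"; returns the picture (400x640x3 uint8, red, green, blue); there is no depth.
- get_calibration(name): a dict with "K" (3x3 intrinsics, pixels), "dist_coeffs" ([k1, k2, p1, p2, k3] as OpenCV has them; the pictures are not rectified), "cam_to_world" (4x4, takes a point from camera to world coordinates). Camera axes: x right, y up, looking along -z (the intrinsics and any distortion apply to the point x, -y, -z); pixel columns grow to the right and rows downward; lengths in mm; the calibration is good to about 2 mm. A picture is of the moment at which its call begins: read the wrist's pose just before it. get_calibration takes no time and is no camera call; for the wrist camera it gives the pose at the moment of the call.
- manip.sign_off(): hands the job in; it is judged then, once.
The state is a dict: "clock": time; "joints": joint angles; "qd": joint speeds; "effort": joint torques, N m; "eef_pos": TCP position; "eef_rot": TCP orientation; "wrist_force": force on the tool from outside, world axes, zero at the start; "moment": the same for the moment, N m; "finger_gap": finger opening in mm; "finger_force": force on a finger pad.
Only numpy, scipy, OpenCV 4.12 (cv2) and the standard library are available. Lean on these libraries where they do the work, as an engineer would, in place of code of your own. Each camera call takes 0.05 s, during which the arm holds its last target. There are 200 camera calls.

### The job

Put the printed bracket away in the dry chest, in the shallow tray that lies in one of its two bays (a filament spool fills the other). Slide the door above the tray all the way across to its neighbour's side, set the bracket down in the tray, upright and lengthways, without dropping it, then slide the door fully shut again. Keep the other door shut and leave the things on the bench where they are.

Things in the scene. Friction and masses are not known exactly. Their poses are not given: they have to be found in the camera images.
- chest: White fixed dry chest, 220 (x) by 410 (y) by 114 mm high; walls and floor 8 mm. A wall at y = 0 parts a left bay (+y) and a right bay (-y). On top, a double track along y holds two level clear doors, 208 mm (y) by 200 by 6: left on the upper track (top at 110 mm), right on the lower (top at 98), so one slides over or under the other. Full opening: 52 to 197 mm from y = 0. Origin: underside centre.
- left_door (a joint): Travel of the left (+y, upper) door in m: 0 shut against its end stop, growing as it slides over the right door, towards the chest's -y; 0.145 all the way open. About 1.5 N of friction; it stays where left.
- left_door_handle (a point): Centre of the top of the left door's handle, a black upright bar 14 mm thick (chest's y), 70 mm long (chest's x); top 150 mm above the bench, 40 mm above its door. Shut, it is 176 mm from the chest's middle towards +y. Axes as the chest's.
- right_door (a joint): Travel of the right (-y, lower) door in m: 0 shut against its end stop, growing as it slides under the left door, towards the chest's +y; 0.145 all the way open. About 1.5 N of friction; it stays where left.
- right_door_handle (a point): Centre of the top of the right door's handle, a black upright bar 14 mm thick (chest's y), 70 mm long (chest's x); top 150 mm above the bench, 52 mm above its door, 40 mm above the upper door. Shut, it is 176 mm from the chest's middle towards -y; fully open it is 12 mm clear of the left door's edge. Axes as the chest's.
- tray: Shallow grey open tray fixed on the floor of one bay, about 115 mm from the chest's middle: 148 (x) by 92 (y) by 22 mm high outside, 140 by 84 mm inside, inner floor 4 mm above its underside. Origin: centre of its underside, 8 mm above the bench; axes parallel to the chest's.
- spool: Filament spool lying flat in the other bay, 156 mm across, 58 mm high. Origin: centre of its underside.
- bracket: White printed bracket loose on the bench, 0.11 to 0.22 kg: base plate 120 (x) by 64 (y) by 10 mm; upright middle block 26 mm thick (x) by 50 mm wide (y), its top 76 mm above the underside; a boss 32 mm across, 12 mm high, 40 mm to either side along x, with a gusset to the block, up to 40 mm high. Either way round is right. Origin: centre of the underside; z up.
- scraper: Bystander: spatula-like print scraper 200 mm long lying on the bench. Leave it alone.
- jar: Bystander: round jar 68 mm across, 90 mm high. Leave it alone.
- vase: Bystander: white printed vase shape, 72 mm across, 100 mm high. Leave it alone.

How it is judged:
By the outcome, as a careful person would: the job done as asked, in the order asked, and still so for the second after the job is handed in, with the robot touching nothing.
It also fails if it takes over 70 s, if anything falls off the work surface, if the arm or the gripper's body presses on something with over 40 N, if the wrist force passes 120 N, or if a joint passes its speed limit or range.

## Working session

There is one attempt and no reset: what is moved stays moved. The work goes in short steps, Python scripts to look and compute and a tool call to move; the robot and the scene stay as the last step left them, time stands still between calls to the robot, and variables do not carry over. Pictures are saved under pics/ and viewed, at most 10 in all, crops included, and the job is handed in when it is done.

Besides the shell and the picture viewer there is one more tool, called after ">>>" in YAML: its name, and indented under it one key for each argument. arm_command: Moves the arm, as the interface text tells. Its arguments: {"type":"object","properties":{"targets":{"type":"array"},"newtons":{"type":"number"}},"required":["targets"]}

```bash
mkdir -p pics
cat > h.py <<'E'
import numpy as np, cv2
from cell import manip, camera, get_calibration
def ray(c,px):
    K=np.array(c["K"],float);d=np.array(c["dist_coeffs"],float);T=np.array(c["cam_to_world"],float)
    u=cv2.undistortPoints(np.array(px,float).reshape(-1,1,2),K,d).reshape(-1,2)
    D=np.c_[u[:,0],-u[:,1],-np.ones(len(u))]@T[:3,:3].T
    return T[:3,3],D
def onplane(c,px,z):
    o,D=ray(c,px); return o+D*((z-o[2])/D[:,2])[:,None]
def proj(c,P):
    K=np.array(c["K"],float);d=np.array(c["dist_coeffs"],float);T=np.array(c["cam_to_world"],float)
    p=(np.array(P,float).reshape(-1,3)-T[:3,3])@T[:3,:3]
    return cv2.projectPoints(p*[1,-1,-1],np.zeros(3),np.zeros(3),K,d)[0].reshape(-1,2)
def snap(n,f):
    c=get_calibration(n); im=camera(n); cv2.imwrite(f"pics/{f}.png",im[:,:,::-1]); np.save(f"pics/{f}.npy",im); return c,im
E
python3 - <<'E'
from h import *
for n in("top","side"):
    c,im=snap(n,n+"0"); print(n,np.round(c["cam_to_world"],2).tolist())
a=np.load("pics/top0.npy");b=np.load("pics/side0.npy")
E
```

```text
top [[0.11, 0.97, -0.22, 396.26], [-0.99, 0.11, -0.02, 31.12], [0.0, 0.22, 0.98, 1116.44], [0.0, 0.0, 0.0, 1.0]]
side [[0.97, 0.21, -0.16, 434.7], [-0.26, 0.73, -0.63, -687.33], [-0.01, 0.65, 0.76, 979.09], [0.0, 0.0, 0.0, 1.0]]
```

View pics/top0.png

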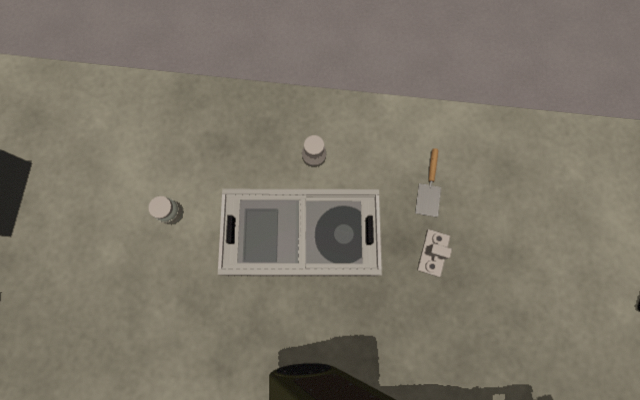

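View pics/side0.png

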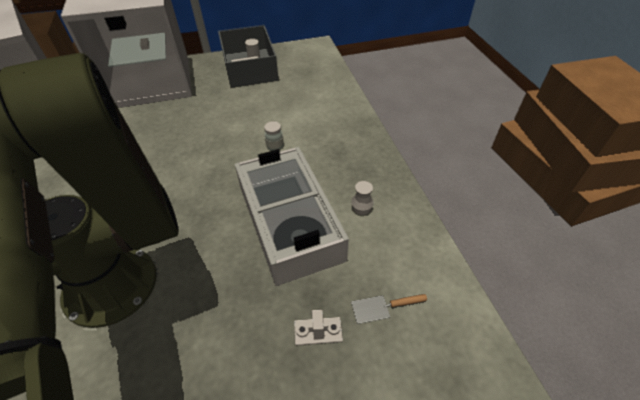

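The tray is in the left (+y) bay: tray at (262,236), left handle (231,230), right handle (369,230), and the bracket at about (435,253). Next I measure them.

Run:
```python
from h import *
c=get_calibration("top");im=np.load("pics/top0.npy").astype(int)
s=get_calibration("side")
g=im.max(2)
def blobs(m,x0,y0,x1,y1,amin):
    M=np.zeros(m.shape,np.uint8);M[y0:y1,x0:x1]=m[y0:y1,x0:x1]
    cs,_=cv2.findContours(M,cv2.RETR_EXTERNAL,cv2.CHAIN_APPROX_NONE)
    return [k for k in cs if cv2.contourArea(k)>=amin]
for k in blobs(g<35,218,195,384,270,40):
    r=cv2.minAreaRect(k);print("handle px",r, onplane(c,[r[0]],150).round(1))
white=(g>125)&(im.max(2)-im.min(2)<25)
for k in blobs(white,205,180,390,285,500):
    r=cv2.minAreaRect(k);P=onplane(c,cv2.boxPoints(r),114)[:,:2];print("chest",r,P.round(1).tolist(),P.mean(0))
    print(cv2.minAreaRect(P.astype(np.float32)))
for k in blobs(white,410,222,465,285,100):
    r=cv2.minAreaRect(k);P=onplane(c,k.reshape(-1,2),10)[:,:2].astype(np.float32);print("bracket",r,cv2.minAreaRect(P))
print(im[240:262:5,420:455:5].max(2))
# side view blow ups
t=cv2.resize(im[215:285,400:480].astype(np.uint8),None,fx=5,fy=5,interpolation=2)
b=np.load("pics/side0.npy");u=cv2.resize(b[300:355,280:360],(400,275),interpolation=2)
v=np.zeros((350,800,3),np.uint8);v[:,:400]=t;v[:275,400:]=u;cv2.imwrite("pics/br.png",v[:,:,::-1])
print(manip.read_state())
```

```text
handle px ((369.0, 229.5), (6.0, 27.0), 0.0) [[548.5 -87.2 150. ]]
handle px ((230.52760314941406, 229.0310516357422), (6.576866626739502, 26.190021514892578), 3.3664608001708984) [[511.2 252.4 150. ]]
chest ((297.0, 232.0), (104.0, 184.0), 90.0) [[636.4, 347.9], [691.0, -133.1], [423.8, -152.3], [372.7, 301.7]] [530.96880447  91.02645163]
((530.7101440429688, 92.25912475585938), (267.6910400390625, 484.11029052734375), 6.48564338684082)
bracket ((436.2941589355469, 253.32354736328125), (28.376665115356445, 43.656410217285156), 14.03624439239502) ((525.4031372070312, -296.4885559082031), (77.86189270019531, 121.57707977294922), 79.18661499023438)
[[115 117 177 177  90 176 116]
 [114 175  87 176 172 174 118]
 [116 126  64 176 176 176 175]
 [105 170 100  95 138 177 146]
 [136 177 168 152 175 119 121]]
{'clock': 0.1, 'joints': array([-1.40758178e+00,  3.00404548e-01,  1.52149361e+00,  1.03954653e-05,
        1.32068001e+00, -6.66075739e-02]), 'qd': array([ 1.13495796e-03, -1.95162753e-03, -3.21891815e-03,  4.09260911e-05,
        1.08142654e-03,  9.86749149e-05]), 'effort': array([ 1.38827159e-03, -5.32641864e+01, -3.53285336e+01,  7.09580909e-02,
        2.34950980e-02, -5.44933255e-05]), 'eef_pos': array([ 125.2523432 , -535.32252092,  204.95983368]), 'eef_rot': array([-3.14061000e+00, -7.56409421e-05,  2.29819505e-01]), 'wrist_force': array([ 0.41736411, -0.01071843,  0.70070423]), 'moment': array([0.01054903, 0.00455924, 0.01144248]), 'finger_force': 0.0, 'finger_gap': 94.00194819501233}
```

View pics/br.png

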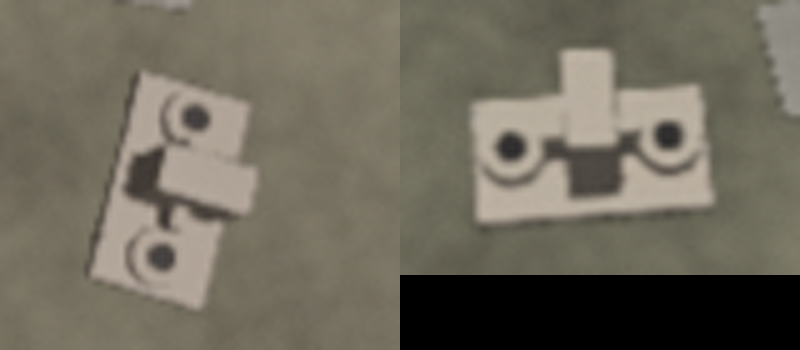

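The bracket's holes and block are clear in both views. I go over the chest first for a closer look with the wrist camera.

>>> arm_command:
  targets:
    - {"hand": 1,"x": 0.025,"y": -0.029,"z": -0.012,"yaw": 0}
    - {"hand": 1,"x": 0.025,"y": -0.029,"z": -0.012,"yaw": 0}
    - {"hand": 1,"x": 0.025,"y": -0.029,"z": -0.012,"yaw": 0}
    - {"hand": 1,"x": 0.025,"y": -0.029,"z": -0.012,"yaw": 0}
    - {"hand": 1,"x": 0.025,"y": -0.029,"z": -0.012,"yaw": 0}
    - {"hand": 1,"x": 0.025,"y": -0.029,"z": -0.012,"yaw": 0}
    - {"hand": 1,"x": 0.025,"y": -0.029,"z": -0.012,"yaw": 0}
    - {"hand": 1,"x": 0.025,"y": -0.029,"z": -0.012,"yaw": 0}
    - {"hand": 1,"x": 0.025,"y": -0.029,"z": -0.012,"yaw": 0}
    - {"hand": 1,"x": 0.025,"y": -0.029,"z": -0.012,"yaw": 0}

```text
clock: 1.1
eef_pos: [302.9, -194.7, 325.9]
eef_rot: [-3.142, -0.0, 0.229]
wrist_force: [0.7, -0.6, 0.7]
finger_gap: 94.1
finger_force: 0.0
```

>>> arm_command:
  targets:
    - {"hand": 1,"x": 0.025,"y": -0.029,"z": 0,"yaw": 0}
    - {"hand": 1,"x": 0.025,"y": -0.029,"z": 0,"yaw": 0}
    - {"hand": 1,"x": 0.025,"y": -0.029,"z": 0,"yaw": 0}
    - {"hand": 1,"x": 0.025,"y": -0.029,"z": 0,"yaw": 0}
    - {"hand": 1,"x": 0.025,"y": -0.029,"z": 0,"yaw": 0}
    - {"hand": 1,"x": 0.025,"y": -0.029,"z": 0,"yaw": 0}
    - {"hand": 1,"x": 0.025,"y": -0.029,"z": 0,"yaw": 0}
    - {"hand": 1,"x": 0.025,"y": -0.029,"z": 0,"yaw": 0.12}
    - {"hand": 1,"x": 0.025,"y": -0.029,"z": 0,"yaw": 0}
    - {"hand": 1,"x": 0,"y": 0,"z": 0,"yaw": 0}

```text
clock: 2.1
eef_pos: [467.2, 109.6, 324.2]
eef_rot: [-3.141, 0.002, 0.113]
wrist_force: [-0.4, -0.1, 0.1]
finger_gap: 94.1
finger_force: 0.0
```

Run:
```python
from h import *
st=manip.read_state();print(st["eef_pos"],st["eef_rot"],st["joints"])
c,im=snap("wrist","w1");print(np.round(c["cam_to_world"],2).tolist())
ct=get_calibration("top")
q=lambda L:np.array(L)/5+[399.6,214.6]
h=onplane(ct,q([(196,118),(162,258)]),22)
b=onplane(ct,q([(137,70),(250,103),(205,308),(90,275)]),10)
k=onplane(ct,q([(165,145),(258,165),(250,215),(158,192)]),76)
print(h,h.mean(0),np.arctan2(*(h[0]-h[1])[[1,0]]));print(b,b.mean(0));print(k,k.mean(0))
```

```text
[467.17854141 109.55045038 324.23672585] [-3.14129038e+00  2.08228175e-03  1.12739617e-01] [1.53765204e-01 7.63390759e-02 1.51323072e+00 3.87471914e-04
 1.55409099e+00 1.61181535e+00]
[[0.11, 0.96, 0.26, 541.09], [-0.99, 0.11, 0.03, 117.29], [0.0, -0.26, 0.97, 503.22], [0.0, 0.0, 0.0, 1.0]]
[[ 566.28597804 -297.89534957   22.        ]
 [ 487.20219494 -282.76909122   22.        ]] [ 526.74408649 -290.33222039   22.        ] -0.18898622961237416
[[ 591.62983023 -267.16501532   10.        ]
 [ 580.06929781 -331.33765682   10.        ]
 [ 463.67869068 -311.01734117   10.        ]
 [ 474.41677092 -247.11411656   10.        ]] [ 527.44864741 -289.15853247   10.        ]
[[ 541.75856753 -266.05466857   76.        ]
 [ 536.76191514 -315.14122644   76.        ]
 [ 510.14772699 -311.95044417   76.        ]
 [ 516.67913401 -263.57385416   76.        ]] [ 526.33683592 -289.18004834   76.        ]
```

View pics/w1.png

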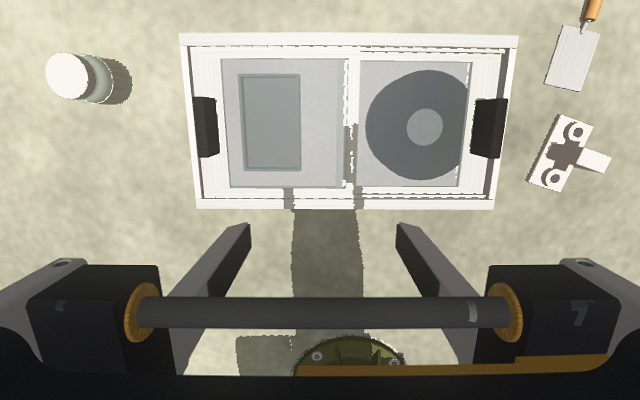

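The wrist view shows the chest rim corners at about (180,33), (518,35), (493,209), (197,209), with handles at (206,127) and (488,128).

```bash
cat >> h.py <<'E'
def go(x,y,z,yaw):
    s=manip.read_state();p=s["eef_pos"];w=s["eef_rot"][2]
    dx,dy=x-p[0],y-p[1]
    print("tool d mm:",np.round([dx*np.cos(w)+dy*np.sin(w),dx*np.sin(w)-dy*np.cos(w),p[2]-z],1),"turn",round(-(yaw-w),3))
E
python3 - <<'E'
from h import *
c=get_calibration("wrist");im=np.load("pics/w1.npy").astype(int)
P=onplane(c,[(180,33),(518,35),(493,209),(197,209)],114)[:,:2];print(P.round(1).tolist(),P.mean(0))
# order: +x+y, +x-y, -x-y, -x+y
ex=(P[0]+P[1]-P[2]-P[3])/2; ey=(P[0]+P[3]-P[1]-P[2])/2
yaw=np.arctan2(-ey[0],ey[1]);print(np.linalg.norm(ex),np.linalg.norm(ey),yaw,np.arctan2(ex[1],ex[0]))
m=((im.max(2)<60)).astype(np.uint8)
for a,b in((185,225),(465,515)):
    M=np.zeros_like(m);M[85:170,a:b]=m[85:170,a:b]
    k=max(cv2.findContours(M,0,2)[0],key=cv2.contourArea);r=cv2.boundingRect(k);print(r)
    xo=r[0] if a<300 else r[0]+r[2]
    print("outer top edge",onplane(c,[(xo,r[1]+r[3]/2)],150).round(1))
o=P.mean(0)
R=np.array([[np.cos(yaw),-np.sin(yaw)],[np.sin(yaw),np.cos(yaw)]])
for n,v in(("hL",(0,176)),("hR",(0,-176)),("tray",(0,115))):print(n,o+R@v, proj(c,[*(o+R@v),150 if n[0]=='h' else 12]))
h=o+R@(0,176);go(h[0],h[1],160,yaw)
E
```

```text
[[617.7, 296.8], [662.4, -108.0], [443.4, -132.7], [397.8, 274.3]] [530.34299476  82.57749266]
220.723793862487 408.45739356981386 0.11080746590982749 0.10708099355545415
(193, 97, 26, 60)
outer top edge [[511.2 264.8 150. ]]
(470, 99, 38, 60)
outer top edge [[ 550.8 -102.3  150. ]]
hL [510.88076505 257.49810784] [[199.24141276 127.99344497]]
hR [549.80522447 -92.34312252] [[499.70934331 128.80204756]]
tray [517.62619693 196.87221281] [[271.15712547 124.41499952]]
tool d mm: [  60.9 -143.5  164.5] turn 0.002
```

>>> arm_command:
  targets:
    - {"hand": 1,"x": 0.015,"y": -0.036,"z": 0.02,"yaw": 0}
    - {"hand": 1,"x": 0.015,"y": -0.036,"z": 0.02,"yaw": 0}
    - {"hand": 1,"x": 0.015,"y": -0.036,"z": 0.02,"yaw": 0}
    - {"hand": 1,"x": 0.016,"y": -0.036,"z": 0.02,"yaw": 0}
    - {"hand": 0,"x": 0,"y": 0,"z": 0.03,"yaw": 0}
    - {"hand": 0,"x": 0,"y": 0,"z": 0.03,"yaw": 0}
    - {"hand": 0,"x": 0,"y": 0,"z": 0.03,"yaw": 0}
    - {"hand": 0,"x": 0,"y": 0,"z": 0.03,"yaw": 0}
    - {"hand": 0,"x": 0,"y": 0,"z": 0,"yaw": 0}
    - {"hand": 0,"x": 0,"y": 0,"z": 0,"yaw": 0}
  newtons: 12

```text
clock: 3.15
eef_pos: [511.3, 256.0, 126.5]
eef_rot: [-3.142, -0.0, 0.109]
wrist_force: [0.8, 0.7, 1.0]
finger_gap: 50.0
finger_force: 0.0
```

>>> arm_command:
  targets:
    - {"hand": -1,"x": 0,"y": 0,"z": 0,"yaw": 0}
    - {"hand": -1,"x": 0,"y": 0,"z": 0,"yaw": 0}
    - {"hand": -1,"x": 0,"y": 0,"z": 0,"yaw": 0}
    - {"hand": -1,"x": 0,"y": 0,"z": 0,"yaw": 0}
    - {"hand": -1,"x": 0,"y": 0,"z": 0,"yaw": 0}
    - {"hand": -1,"x": 0,"y": 0,"z": 0,"yaw": 0}
    - {"hand": -1,"x": 0,"y": 0,"z": 0,"yaw": 0}
    - {"hand": -1,"x": 0,"y": 0,"z": 0,"yaw": 0}
  newtons: 12

```text
clock: 3.95
eef_pos: [511.2, 256.8, 125.9]
eef_rot: [-3.141, -0.001, 0.11]
wrist_force: [-1.3, 0.7, 5.5]
finger_gap: 14.2
finger_force: 12.0
```

Gripped (gap 14.2 mm). I slide it open.

>>> arm_command:
  targets:
    - {"hand": -1,"y": 0.018}
    - {"hand": -1,"y": 0.018}
    - {"hand": -1,"y": 0.018}
    - {"hand": -1,"y": 0.018}
    - {"hand": -1,"y": 0.018}
    - {"hand": -1,"y": 0.018}
    - {"hand": -1,"y": 0.018}
    - {"hand": -1,"y": 0.01}
    - {"hand": -1,"y": 0.008}
    - {"hand": -1,"y": 0.003}
  newtons: 12

```text
schema error: expected keys hand, x, y, z, yaw
```

>>> arm_command:
  targets:
    - {"hand": -1}
    - {"hand": -1}

```text
schema error: expected keys hand, x, y, z, yaw
```

>>> arm_command:
  targets:
    - {"hand": -1,"x": 0,"y": 0.018,"z": 0,"yaw": 0}
    - {"hand": -1,"x": 0,"y": 0.018,"z": 0,"yaw": 0}
    - {"hand": -1,"x": 0,"y": 0.018,"z": 0,"yaw": 0}
    - {"hand": -1,"x": 0,"y": 0.018,"z": 0,"yaw": 0}
    - {"hand": -1,"x": 0,"y": 0.018,"z": 0,"yaw": 0}
    - {"hand": -1,"x": 0,"y": 0.018,"z": 0,"yaw": 0}
    - {"hand": -1,"x": 0,"y": 0.018,"z": 0,"yaw": 0}
    - {"hand": -1,"x": 0,"y": 0.012,"z": 0,"yaw": 0}
    - {"hand": -1,"x": 0,"y": 0.005,"z": 0,"yaw": 0}
    - {"hand": -1,"x": 0,"y": 0.003,"z": 0,"yaw": 0}
  newtons: 12

```text
clock: 4.95
eef_pos: [526.9, 113.7, 125.8]
eef_rot: [-3.137, -0.001, 0.11]
wrist_force: [-3.6, 24.7, 3.8]
finger_gap: 19.4
finger_force: 12.0
```

>>> arm_command:
  targets:
    - {"hand": -1,"x": 0,"y": 0.002,"z": 0,"yaw": 0}
    - {"hand": -1,"x": 0,"y": 0,"z": 0,"yaw": 0}
    - {"hand": -1,"x": 0,"y": 0,"z": 0,"yaw": 0}

```text
clock: 5.25
eef_pos: [527.0, 112.6, 125.8]
eef_rot: [-3.136, -0.001, 0.111]
wrist_force: [-3.9, 24.4, 4.3]
finger_gap: 22.3
finger_force: 12.0
```

Door hit its stop (about 145 mm of travel). Now release, rise, and go to the bracket.

>>> arm_command:
  targets:
    - {"hand": -1,"x": 0,"y": -0.004,"z": 0,"yaw": 0}
    - {"hand": 0,"x": 0,"y": 0,"z": 0,"yaw": 0}
    - {"hand": 0,"x": 0,"y": 0,"z": 0,"yaw": 0}
    - {"hand": 0,"x": 0,"y": 0,"z": 0,"yaw": 0}
    - {"hand": 0,"x": 0,"y": 0,"z": 0,"yaw": 0}
    - {"hand": 0,"x": 0,"y": 0,"z": -0.03,"yaw": 0}
    - {"hand": 0,"x": 0,"y": 0,"z": -0.04,"yaw": 0}
    - {"hand": 0,"x": 0,"y": 0,"z": -0.04,"yaw": 0}

```text
clock: 6.05
eef_pos: [526.6, 113.2, 236.6]
eef_rot: [3.141, 0.001, 0.109]
wrist_force: [-0.7, 0.5, 0.9]
finger_gap: 46.6
finger_force: 0.0
```

>>> arm_command:
  targets:
    - {"hand": 0.2,"x": -0.0045,"y": 0.04,"z": -0.005,"yaw": 0}
    - {"hand": 0.2,"x": -0.0045,"y": 0.04,"z": -0.005,"yaw": 0}
    - {"hand": 0.2,"x": -0.0045,"y": 0.04,"z": -0.005,"yaw": 0}
    - {"hand": 0.2,"x": -0.0045,"y": 0.04,"z": -0.005,"yaw": 0}
    - {"hand": 0.2,"x": -0.0045,"y": 0.04,"z": -0.005,"yaw": 0}
    - {"hand": 0.2,"x": -0.0045,"y": 0.04,"z": -0.005,"yaw": 0}
    - {"hand": 0.2,"x": -0.0045,"y": 0.04,"z": -0.005,"yaw": 0}
    - {"hand": 0.2,"x": -0.0045,"y": 0.04,"z": -0.005,"yaw": 0}
    - {"hand": 0.2,"x": -0.0045,"y": 0.04,"z": -0.005,"yaw": 0}
    - {"hand": 0.2,"x": -0.0045,"y": 0.04,"z": -0.005,"yaw": 0}

```text
clock: 7.05
eef_pos: [525.5, -291.0, 285.6]
eef_rot: [3.142, 0.0, 0.109]
wrist_force: [0.8, 0.5, -0.3]
finger_gap: 56.4
finger_force: 0.0
```

>>> arm_command:
  targets:
    - {"hand": 0.2,"x": 0,"y": 0,"z": 0,"yaw": -0.142}
    - {"hand": 0.2,"x": 0,"y": 0,"z": 0,"yaw": -0.142}
    - {"hand": 0.2,"x": 0,"y": 0,"z": 0,"yaw": -0.142}
    - {"hand": 0.2,"x": 0,"y": 0,"z": 0,"yaw": -0.142}
    - {"hand": 0.2,"x": 0,"y": 0,"z": 0,"yaw": -0.142}
    - {"hand": 0.2,"x": 0,"y": 0,"z": 0,"yaw": -0.142}
    - {"hand": 0.2,"x": 0,"y": 0,"z": 0,"yaw": -0.142}
    - {"hand": 0.2,"x": 0,"y": 0,"z": 0,"yaw": -0.142}
    - {"hand": 0.2,"x": 0,"y": 0,"z": 0,"yaw": -0.142}
    - {"hand": 0.2,"x": 0,"y": 0,"z": 0,"yaw": 0}

```text
clock: 8.05
eef_pos: [525.8, -289.2, 285.3]
eef_rot: [-3.141, -0.0, 1.39]
wrist_force: [0.9, -0.4, -0.1]
finger_gap: 56.4
finger_force: 0.0
```

Run:
```python
from h import *
go(526.9,-289.7,60,-.185+np.pi/2)
c,im=snap("wrist","w2");print(proj(c,[[526.9,-289.7,76],[526.9,-289.7,10]]))
ct,t=snap("top","t2")
v=np.zeros((400,800,3),np.uint8);v[:,:512]=cv2.resize(im,(512,320+80));v[:,512:]=cv2.resize(t[180:285,210:390],(288,400))[:, :]
cv2.imwrite("pics/w2t2.png",v[:,:,::-1])
```

```text
tool d mm: [-2.000e-01  1.200e+00  2.253e+02] turn 0.004
[[324.30670341 173.90870335]
 [324.15177224 165.86901149]]
```

View pics/w2t2.png

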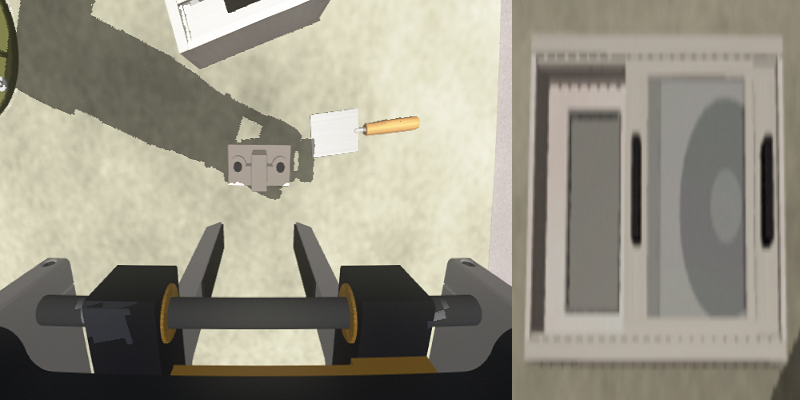

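The block is centred and aligned under the fingers at about (324,170) unscaled; the left door is open and the right one still shut. Descending to grip.

>>> arm_command:
  targets:
    - {"hand": 0.2,"x": 0,"y": 0.001,"z": 0.035,"yaw": 0}
    - {"hand": 0.2,"x": 0,"y": 0,"z": 0.035,"yaw": 0}
    - {"hand": 0.2,"x": 0,"y": 0,"z": 0.035,"yaw": 0}
    - {"hand": 0.2,"x": 0,"y": 0,"z": 0.035,"yaw": 0}
    - {"hand": 0.2,"x": 0,"y": 0,"z": 0.035,"yaw": 0}
    - {"hand": 0.2,"x": 0,"y": 0,"z": 0.035,"yaw": 0}
    - {"hand": 0.2,"x": 0,"y": 0,"z": 0.019,"yaw": 0}
    - {"hand": 0.2,"x": 0,"y": 0,"z": 0.01,"yaw": 0.004}
    - {"hand": 0.2,"x": 0,"y": 0,"z": 0,"yaw": 0}
  newtons: 25

```text
clock: 9.05
eef_pos: [526.6, -289.0, 45.5]
eef_rot: [-3.14, -0.001, 1.381]
wrist_force: [-0.5, -0.6, 0.2]
finger_gap: 56.7
finger_force: 0.0
```

>>> arm_command:
  targets:
    - {"hand": -1,"x": 0,"y": 0,"z": 0,"yaw": 0}
    - {"hand": -1,"x": 0,"y": 0,"z": 0,"yaw": 0}
    - {"hand": -1,"x": 0,"y": 0,"z": 0,"yaw": 0}
    - {"hand": -1,"x": 0,"y": 0,"z": 0,"yaw": 0}
    - {"hand": -1,"x": 0,"y": 0,"z": 0,"yaw": 0}
    - {"hand": -1,"x": 0,"y": 0,"z": 0,"yaw": 0}
    - {"hand": -1,"x": 0,"y": 0,"z": 0,"yaw": 0}
  newtons: 25

```text
clock: 9.75
eef_pos: [527.1, -289.3, 47.0]
eef_rot: [3.141, 0.0, 1.384]
wrist_force: [-0.8, 0.8, 5.7]
finger_gap: 25.9
finger_force: 25.0
```

>>> arm_command:
  targets:
    - {"hand": -1,"x": 0,"y": 0,"z": -0.01,"yaw": 0}
    - {"hand": -1,"x": 0,"y": 0,"z": -0.02,"yaw": 0}
    - {"hand": -1,"x": 0,"y": 0,"z": -0.03,"yaw": 0}
    - {"hand": -1,"x": 0,"y": 0,"z": -0.03,"yaw": 0}
    - {"hand": -1,"x": 0,"y": 0,"z": -0.03,"yaw": 0}
    - {"hand": -1,"x": 0,"y": 0,"z": -0.03,"yaw": 0}
    - {"hand": -1,"x": 0,"y": 0,"z": -0.03,"yaw": 0}
    - {"hand": -1,"x": 0,"y": 0,"z": -0.02,"yaw": -0.1}
    - {"hand": -1,"x": 0,"y": 0,"z": 0,"yaw": -0.1}
    - {"hand": -1,"x": 0,"y": 0,"z": 0,"yaw": -0.096}

```text
clock: 10.75
eef_pos: [526.9, -289.2, 247.5]
eef_rot: [3.141, 0.001, 1.684]
wrist_force: [0.5, 0.4, -2.4]
finger_gap: 25.6
finger_force: 25.0
```

Run:
```python
from h import *
print(manip.read_state());go(517.6,196.9,247,1.68)
```

```text
{'clock': 10.75, 'joints': array([-5.62884128e-01,  3.88267010e-01,  1.30605029e+00,  6.09543312e-05,
        1.44628063e+00, -6.75997465e-01]), 'qd': array([ 2.25962836e-04,  1.22187022e-02,  1.34538030e-02, -1.23240667e-03,
       -3.23739944e-03, -9.50680035e-01]), 'effort': array([ 2.56004801e-02, -6.26117349e+01, -3.88691890e+01,  5.16156515e-02,
        1.20052672e-01,  1.95410192e+00]), 'eef_pos': array([ 526.90044536, -289.16468898,  247.4668945 ]), 'eef_rot': array([3.14077884e+00, 5.75186575e-04, 1.68390189e+00]), 'wrist_force': array([ 0.46447604,  0.35325374, -2.40698167]), 'moment': array([-0.0633602 , -0.11466865, -0.06997759]), 'finger_force': 24.998173713684082, 'finger_gap': 25.580373075397507}
tool d mm: [484.   45.6   0.5] turn 0.004
```

>>> arm_command:
  targets:
    - {"hand": -1,"x": 0.03,"y": 0.0028,"z": 0,"yaw": 0}
    - {"hand": -1,"x": 0.04,"y": 0.0038,"z": 0,"yaw": 0}
    - {"hand": -1,"x": 0.04,"y": 0.0038,"z": 0,"yaw": 0}
    - {"hand": -1,"x": 0.04,"y": 0.0038,"z": 0,"yaw": 0}
    - {"hand": -1,"x": 0.04,"y": 0.0038,"z": 0,"yaw": 0}
    - {"hand": -1,"x": 0.04,"y": 0.0038,"z": 0,"yaw": 0}
    - {"hand": -1,"x": 0.04,"y": 0.0038,"z": 0,"yaw": 0}
    - {"hand": -1,"x": 0.04,"y": 0.0038,"z": 0,"yaw": 0}
    - {"hand": -1,"x": 0.04,"y": 0.0038,"z": 0,"yaw": 0}
    - {"hand": -1,"x": 0.04,"y": 0.0038,"z": 0,"yaw": 0}

```text
clock: 11.75
eef_pos: [520.8, 104.1, 246.9]
eef_rot: [3.141, -0.0, 1.68]
wrist_force: [0.8, -0.8, -1.6]
finger_gap: 25.7
finger_force: 25.0
```

>>> arm_command:
  targets:
    - {"hand": -1,"x": 0.04,"y": 0.0038,"z": 0,"yaw": 0}
    - {"hand": -1,"x": 0.034,"y": 0.0028,"z": 0,"yaw": 0}
    - {"hand": -1,"x": 0.02,"y": 0.002,"z": 0,"yaw": 0}
    - {"hand": -1,"x": 0,"y": 0,"z": 0,"yaw": 0}
    - {"hand": -1,"x": 0,"y": 0,"z": 0,"yaw": 0}

```text
clock: 12.25
eef_pos: [519.4, 196.7, 246.5]
eef_rot: [-3.141, 0.0, 1.68]
wrist_force: [-0.1, -0.3, -1.9]
finger_gap: 25.8
finger_force: 25.0
```

Run:
```python
from h import *
print(manip.read_state()["eef_rot"]);go(517.6,196.9,59,1.68)
c,im=snap("wrist","w3");cs,s=snap("side","s3")
yaw=.109
P=[[517.6+a*np.cos(yaw)-b*np.sin(yaw),196.9+a*np.sin(yaw)+b*np.cos(yaw),z] for a,b,z in((70,42,30),(70,-42,30),(-70,-42,30),(-70,42,30))]
print(proj(c,P).round(1).tolist())
v=np.zeros((400,800,3),np.uint8);v[:,:512]=cv2.resize(im,(512,400));v[:320,512:]=cv2.resize(s[100:300,200:380],(288,320))
cv2.imwrite("pics/w3s3.png",v[:,:,::-1])
```

```text
[-3.14130943e+00  2.51146095e-04  1.68046529e+00]
tool d mm: [  0.4  -1.8 187.5] turn 0.0
[[375.5, 141.1], [372.8, 202.5], [271.8, 202.4], [269.0, 141.1]]
```

View pics/w3s3.png

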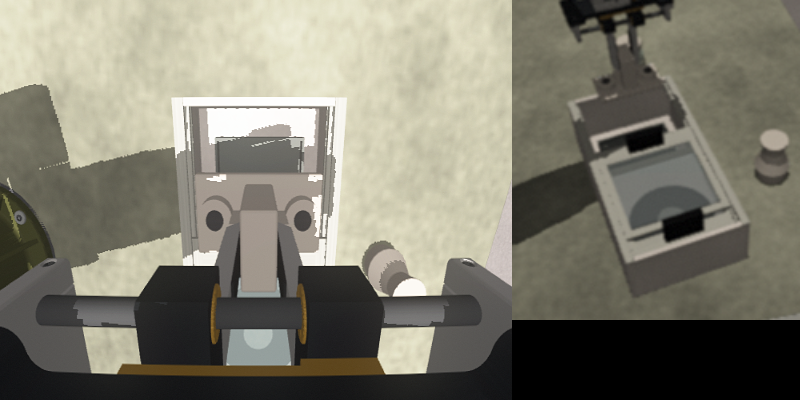

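The bracket hangs level and aligned behind the tray opening, tray edges at about x=270 and 380 unscaled; I check the tray's x centre once more.

Run:
```python
from h import *
im=np.load("pics/w3.npy").astype(int);print(im[160:170:4,262:292:1].sum(2)//3);print(im[160:170:4,365:392].sum(2)//3)
w=np.load("pics/w1.npy").astype(int)
print(w[66:82,262:270].sum(2).mean(1)//3, w[160:178,262:270].sum(2).mean(1)//3)
c=get_calibration("wrist")
print(onplane(c,[(270,164),(380,164)],30))
```

```text
[[169 168 168 167 168 170 155 119  97  94  82  77  92 102 100 101 101 100
  100 101 102 102 101 101 102 101 101 102 102 102]
 [165 166 167 166 167 169 163 130  95  98  83  70  86 100  99 100 100  98
   99 100 100 100 100 101 101  99 102  99 101 102]
 [164 164 164 166 166 167 172 141  94  98  87  70  80  95  99  98  98  99
   98  97  98  97  96  99  99  99 100  99  98  99]]
[[102 102 101 101 102 102 100  98 167 145  84  83  95 100 118 153 165 164
  164 163 164 164 164 163 162 162 161]
 [ 99 100 100 100 101  99  99  97 163 132  65 129 176 186 161 157 165 164
  163 165 163 162 163 164 164 162 163]
 [ 98  98  98  99 100  99  93 159 192 129  66 127 174 182 173 164 160 162
  162 163 161 162 162 162 164 163 163]]
[199. 199. 199. 199. 199. 199. 198. 182. 156. 157. 146. 139. 155. 158.
 158. 157.] [151. 151. 150. 151. 150. 151. 151. 134. 134. 151. 149. 174. 197. 195.
 195. 195. 195. 195.]
[[446.9610112  200.20212849  30.        ]
 [593.54244866 216.11537938  30.        ]]
```

Tray centre x ≈ 520, and the bracket is at 519.4, which is fine. Lowering.

>>> arm_command:
  targets:
    - {"hand": -1,"x": 0,"y": 0,"z": 0.03,"yaw": 0}
    - {"hand": -1,"x": 0,"y": 0,"z": 0.03,"yaw": 0}
    - {"hand": -1,"x": 0,"y": 0,"z": 0.03,"yaw": 0}
    - {"hand": -1,"x": 0,"y": 0,"z": 0.03,"yaw": 0}
    - {"hand": -1,"x": 0,"y": 0,"z": 0.03,"yaw": 0}
    - {"hand": -1,"x": 0,"y": 0,"z": 0.02,"yaw": 0}
    - {"hand": -1,"x": 0,"y": 0,"z": 0.01,"yaw": 0}
    - {"hand": -1,"x": 0,"y": 0,"z": 0.003,"yaw": 0}
    - {"hand": -1,"x": 0,"y": 0,"z": 0.002,"yaw": 0}
    - {"hand": -1,"x": 0,"y": 0,"z": 0,"yaw": 0}

```text
clock: 13.35
eef_pos: [520.1, 196.8, 62.3]
eef_rot: [3.14, -0.0, 1.68]
wrist_force: [0.6, -0.6, -1.9]
finger_gap: 25.9
finger_force: 25.0
```

>>> arm_command:
  targets:
    - {"hand": -1,"x": 0,"y": 0,"z": 0.001,"yaw": 0}
    - {"hand": -1,"x": 0,"y": 0,"z": 0.001,"yaw": 0}
    - {"hand": -1,"x": 0,"y": 0,"z": 0.001,"yaw": 0}
    - {"hand": -1,"x": 0,"y": 0,"z": 0,"yaw": 0}

```text
clock: 13.75
eef_pos: [519.8, 197.0, 59.0]
eef_rot: [3.141, -0.0, 1.68]
wrist_force: [-2.8, -1.1, 3.1]
finger_gap: 25.6
finger_force: 25.0
```

>>> arm_command:
  targets:
    - {"hand": -1,"x": 0,"y": 0,"z": 0.0005,"yaw": 0}
    - {"hand": -1,"x": 0,"y": 0,"z": 0,"yaw": 0}

```text
clock: 13.95
eef_pos: [519.8, 197.0, 59.0]
eef_rot: [3.141, -0.0, 1.68]
wrist_force: [-3.5, -1.4, 10.9]
finger_gap: 25.7
finger_force: 25.0
```

Firm, level contact at the expected height. Release and rise.

>>> arm_command:
  targets:
    - {"hand": 0.1,"x": 0,"y": 0,"z": 0,"yaw": 0}
    - {"hand": 0.1,"x": 0,"y": 0,"z": 0,"yaw": 0}
    - {"hand": 0.1,"x": 0,"y": 0,"z": 0,"yaw": 0}
    - {"hand": 0.1,"x": 0,"y": 0,"z": 0,"yaw": 0}
    - {"hand": 0.1,"x": 0,"y": 0,"z": -0.01,"yaw": 0}
    - {"hand": 0.1,"x": 0,"y": 0,"z": -0.03,"yaw": 0}
    - {"hand": 0.1,"x": 0,"y": 0,"z": -0.04,"yaw": 0}
    - {"hand": 0.1,"x": 0,"y": 0,"z": -0.04,"yaw": 0}
    - {"hand": 0.1,"x": 0,"y": 0,"z": -0.04,"yaw": 0}
    - {"hand": 0.1,"x": 0,"y": 0,"z": -0.04,"yaw": 0}

```text
clock: 14.95
eef_pos: [519.3, 196.8, 260.6]
eef_rot: [3.141, -0.0, 1.68]
wrist_force: [1.3, 0.5, 0.7]
finger_gap: 51.5
finger_force: 0.0
```

>>> arm_command:
  targets:
    - {"hand": 0.1,"x": 0,"y": 0,"z": 0,"yaw": 0.143}
    - {"hand": 0.1,"x": 0,"y": 0,"z": 0,"yaw": 0.143}
    - {"hand": 0.1,"x": 0,"y": 0,"z": 0,"yaw": 0.143}
    - {"hand": 0.1,"x": 0,"y": 0,"z": 0,"yaw": 0.143}
    - {"hand": 0.1,"x": 0,"y": 0,"z": 0,"yaw": 0.143}
    - {"hand": 0.1,"x": 0,"y": 0,"z": 0,"yaw": 0.143}
    - {"hand": 0.1,"x": 0,"y": 0,"z": 0,"yaw": 0.143}
    - {"hand": 0.1,"x": 0,"y": 0,"z": 0,"yaw": 0.143}
    - {"hand": 0.1,"x": 0,"y": 0,"z": 0,"yaw": 0.143}
    - {"hand": 0.1,"x": 0,"y": 0,"z": 0,"yaw": 0.143}

```text
clock: 15.95
eef_pos: [519.5, 196.8, 258.7]
eef_rot: [-3.142, -0.001, 0.244]
wrist_force: [0.0, 0.3, 0.5]
finger_gap: 51.6
finger_force: 0.0
```

>>> arm_command:
  targets:
    - {"hand": 0.1,"x": 0,"y": 0,"z": 0,"yaw": 0.143}
    - {"hand": 0.1,"x": 0,"y": 0,"z": 0,"yaw": 0}
    - {"hand": 0.1,"x": 0,"y": 0,"z": 0,"yaw": 0}

```text
clock: 16.25
eef_pos: [519.6, 196.9, 258.4]
eef_rot: [-3.141, -0.0, 0.111]
wrist_force: [0.2, -0.4, 0.3]
finger_gap: 51.8
finger_force: 0.0
```

Run:
```python
from h import *
go(526.9,113.4,124,.109)
c,im=snap("wrist","w4");ct,t=snap("top","t4")
v=np.zeros((400,800,3),np.uint8);v[:,:512]=cv2.resize(im,(512,400));v[:,512:]=cv2.resize(t[180:285,210:310],(288,400))
cv2.imwrite("pics/w4t4.png",v[:,:,::-1])
```

```text
tool d mm: [ -2.   83.8 134.4] turn 0.002
```

View pics/w4t4.png

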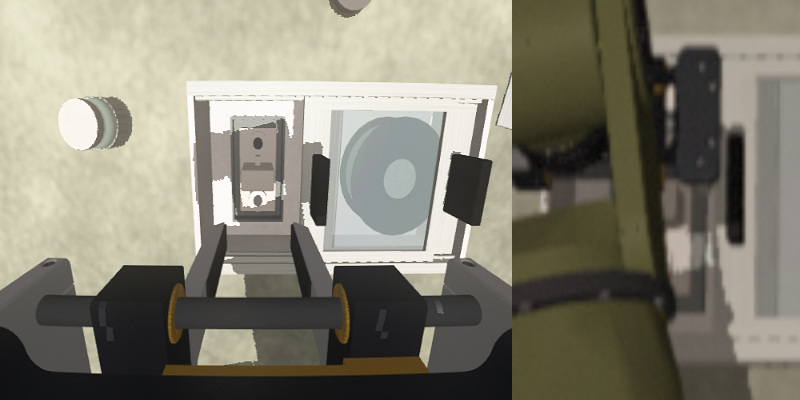

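The bracket stands upright, lengthways and centred in the tray (about (258,165) scaled). Now the door handle.

>>> arm_command:
  targets:
    - {"hand": 0.1,"x": -0.001,"y": 0.028,"z": 0,"yaw": 0}
    - {"hand": 0.1,"x": -0.001,"y": 0.028,"z": 0,"yaw": 0}
    - {"hand": 0.1,"x": 0,"y": 0.028,"z": 0,"yaw": 0}
    - {"hand": 0.1,"x": 0,"y": 0,"z": 0.03,"yaw": 0}
    - {"hand": 0.1,"x": 0,"y": 0,"z": 0.03,"yaw": 0}
    - {"hand": 0.1,"x": 0,"y": 0,"z": 0.03,"yaw": 0}
    - {"hand": 0.1,"x": 0,"y": 0,"z": 0.03,"yaw": 0}
    - {"hand": 0.1,"x": 0,"y": 0,"z": 0.013,"yaw": 0}
    - {"hand": -1,"x": 0,"y": 0,"z": 0,"yaw": 0}
    - {"hand": -1,"x": 0,"y": 0,"z": 0,"yaw": 0}
  newtons: 12

```text
clock: 17.35
eef_pos: [527.2, 113.3, 126.2]
eef_rot: [-3.142, -0.001, 0.108]
wrist_force: [0.1, 0.5, 0.1]
finger_gap: 39.1
finger_force: 0.0
```

>>> arm_command:
  targets:
    - {"hand": -1,"x": 0,"y": 0,"z": 0,"yaw": 0}
    - {"hand": -1,"x": 0,"y": 0,"z": 0,"yaw": 0}
    - {"hand": -1,"x": 0,"y": 0,"z": 0,"yaw": 0}
    - {"hand": -1,"x": 0,"y": 0,"z": 0,"yaw": 0}
    - {"hand": -1,"x": 0,"y": 0,"z": 0,"yaw": 0}
  newtons: 12

```text
clock: 17.85
eef_pos: [526.7, 116.3, 126.0]
eef_rot: [-3.136, -0.002, 0.108]
wrist_force: [-2.3, 23.4, 2.1]
finger_gap: 14.4
finger_force: 12.0
```

Gripped, with the door still against its open stop. Slide it shut.

>>> arm_command:
  targets:
    - {"hand": -1,"x": 0,"y": -0.018,"z": 0,"yaw": 0}
    - {"hand": -1,"x": 0,"y": -0.018,"z": 0,"yaw": 0}
    - {"hand": -1,"x": 0,"y": -0.018,"z": 0,"yaw": 0}
    - {"hand": -1,"x": 0,"y": -0.018,"z": 0,"yaw": 0}
    - {"hand": -1,"x": 0,"y": -0.018,"z": 0,"yaw": 0}
    - {"hand": -1,"x": 0,"y": -0.018,"z": 0,"yaw": 0}
    - {"hand": -1,"x": 0,"y": -0.018,"z": 0,"yaw": 0}
    - {"hand": -1,"x": 0,"y": -0.012,"z": 0,"yaw": 0}
    - {"hand": -1,"x": 0,"y": -0.005,"z": 0,"yaw": 0}
    - {"hand": -1,"x": 0,"y": 0,"z": 0,"yaw": 0}
  newtons: 12

```text
clock: 18.85
eef_pos: [511.4, 256.4, 125.9]
eef_rot: [-3.141, -0.001, 0.108]
wrist_force: [-2.8, 1.2, 6.0]
finger_gap: 13.8
finger_force: 12.0
```

>>> arm_command:
  targets:
    - {"hand": -1,"x": 0,"y": -0.002,"z": 0,"yaw": 0}
    - {"hand": -1,"x": 0,"y": 0,"z": 0,"yaw": 0}

```text
clock: 19.05
eef_pos: [511.2, 257.7, 125.9]
eef_rot: [-3.141, -0.001, 0.107]
wrist_force: [-1.8, 0.8, 6.3]
finger_gap: 14.0
finger_force: 12.0
```

>>> arm_command:
  targets:
    - {"hand": -1,"x": 0,"y": -0.002,"z": 0,"yaw": 0}
    - {"hand": -1,"x": 0,"y": -0.002,"z": 0,"yaw": 0}
    - {"hand": -1,"x": 0,"y": 0,"z": 0,"yaw": 0}

```text
clock: 19.35
eef_pos: [510.9, 260.8, 125.9]
eef_rot: [3.141, -0.001, 0.107]
wrist_force: [-3.2, -5.9, 6.7]
finger_gap: 13.9
finger_force: 12.0
```

Shut stop reached near y = 260.5, so the full travel was 145 mm and the door had been fully open. Confirm with a slight push, then release.

>>> arm_command:
  targets:
    - {"hand": -1,"x": 0,"y": -0.001,"z": 0,"yaw": 0}
    - {"hand": -1,"x": 0,"y": 0,"z": 0,"yaw": 0}

```text
clock: 19.55
eef_pos: [510.9, 260.8, 125.9]
eef_rot: [3.139, -0.0, 0.107]
wrist_force: [-2.8, -12.6, 8.6]
finger_gap: 14.0
finger_force: 12.0
```

```bash
python3 -c "
from h import *
s=manip.read_state();print(s['eef_pos'],s['wrist_force'],s['finger_gap'])"
```

```text
[510.90312478 260.8151854  125.8600951 ] [ -2.81752622 -12.58548314   8.63556314] 13.952875571920725
```

>>> arm_command:
  targets:
    - {"hand": 0,"x": 0,"y": 0,"z": 0,"yaw": 0}
    - {"hand": 0,"x": 0,"y": 0,"z": 0,"yaw": 0}
    - {"hand": 0,"x": 0,"y": 0,"z": 0,"yaw": 0}
    - {"hand": 0,"x": 0,"y": 0,"z": 0,"yaw": 0}
    - {"hand": 0,"x": 0,"y": 0,"z": -0.03,"yaw": 0}
    - {"hand": 0,"x": 0,"y": 0,"z": -0.04,"yaw": 0}
    - {"hand": 0,"x": 0,"y": 0,"z": -0.04,"yaw": 0}
    - {"hand": 0,"x": -0.03,"y": 0.03,"z": -0.02,"yaw": 0}
    - {"hand": 0,"x": -0.03,"y": 0.03,"z": -0.02,"yaw": 0}
    - {"hand": 0,"x": 0,"y": 0.03,"z": -0.02,"yaw": 0}

```text
clock: 20.55
eef_pos: [458.2, 165.7, 296.2]
eef_rot: [-3.141, -0.0, 0.108]
wrist_force: [-0.1, 0.6, -0.1]
finger_gap: 47.1
finger_force: 0.0
```

Run:
```python
from h import *
c,im=snap("wrist","w5")
```

```text
(no output)
```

View pics/w5.png

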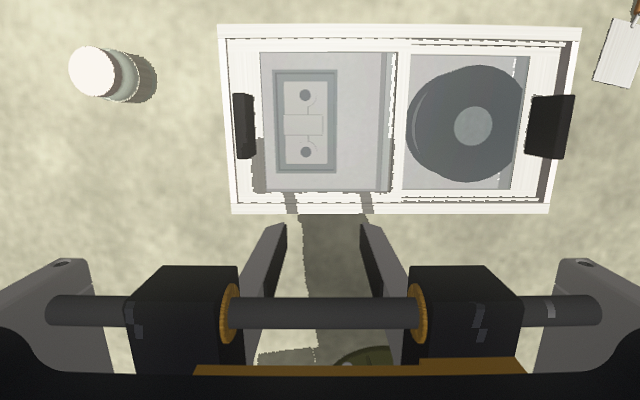

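The bracket stands in the tray under the shut left door (handle (244,126), bracket (304,125)). I check that the right handle (550,127) has not moved, then hand in.

Run:
```python
from h import *
c=get_calibration("wrist");im=np.load("pics/w5.npy");m=(im.max(2)<60).astype(np.uint8)
for a,b,s in((228,262,0),(515,585,1)):
    M=np.zeros_like(m);M[85:170,a:b]=m[85:170,a:b]
    k=max(cv2.findContours(M,0,2)[0],key=cv2.contourArea);r=cv2.boundingRect(k)
    print(r,onplane(c,[(r[0]+s*r[2],r[1]+r[3]/2)],150).round(1))
    if s and abs(onplane(c,[(r[0]+s*r[2],r[1]+r[3]/2)],150)[0,1]+102.3)<5: print(manip.sign_off())
```

```text
(237, 100, 19, 59) [[511.5 261.2 150. ]]
(524, 95, 51, 64) [[ 555.1 -108.2  150. ]]
```

The -108 is only the tilted box's far corner, so the right door is still fully outward (shut). Handing in.

```bash
python3 -c "
from cell import manip
print(manip.sign_off())"
```

```text
the job is handed in; nothing more can be done
None
```

The job is handed in: the bracket stands upright and lengthways in the tray, the left door was opened to its stop and is shut again, the right door stayed shut, and I kept clear of the scraper, jar and vase, at about 21 s on the clock.

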